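# Open the dry box airlock's outer door after proving the inner door shut

### The job

Get the dry box's airlock ready for loading. First make sure by touch that its inner door (the one beside the clear dry box) is shut: press down firmly on its handle until it sits solidly on its sill, even if it looks shut. Only then lift the outer door all the way up and leave it standing open, with the inner door still shut and everything else on the bench left where it is.

Things in the scene. Friction and masses are not known exactly. Their poses are not given: they have to be found in the camera images.
- airlock: Fixed pass chamber joined by a neck to a clear dry box. Origin on the bench under the chamber's middle; x runs from outer door to inner door to dry box, z up. Chamber: white, 150 mm wide (y), clear roof at z = 141; posts 165 high at x = +-80, y = +-69. Dry box: white base, x = 130 to 390, y = -170 to 170, 201 high.
- outer_door (a joint): Lift of the outer door (chamber end away from the dry box, x = -80 mm of the airlock), m: 0 shut, 0.09 upper stop. Steel plate, top edge 140 mm above the bench when shut, sliding straight up between its posts. 0.35 kg; rubbing guides hold it where it is left: lifting takes about 10 N, pushing down about 3 N. Starts shut.
- outer_handle (a point): Outer door's handle: black level bar 92 mm long (its y), 14 thick (its x, same direction as the airlock's x), 16 high, on two thin stems 36 mm either side of its middle. Origin at the bar's centre, 180 mm above the bench when shut, 270 fully open; 32 mm free between bar and door plate. Moves with the door.
- inner_door (a joint): How far the inner door (beside the dry box, x = +80 mm of the airlock) is lifted, m: 0 shut on its sill. Same door as the outer one, same stop and same forces; it starts anywhere from shut to 12 mm ajar. While it slides it gives way; once on the sill it is rigid.
- inner_handle (a point): Handle of the inner door: same bar as the outer handle. Origin at the bar's centre, its top 8 mm above; 188 mm above the bench at the top when shut.
- bottle_a: White reagent bottle with a black cap, 70 mm wide, 150 mm high, beside the airlock. Origin under its middle. Bystander, loose.
- bottle_b: Another such bottle, same size, beside the first. Bystander, loose.
- beaker: Glass beaker 72 mm wide, 85 mm high, in front of the outer door. Origin under its middle. Bystander, loose.
- tube_rack: White rack of capped glass tubes, 90 x 200 x 102 mm, beside the airlock. Origin under its middle. Bystander, loose.
- dish: Covered glass dish 90 mm wide, 18 mm high, in front of the outer door. Origin under its middle. Bystander, loose.

How it is judged:
By the outcome, as a careful person would: the job done as asked, in the order asked, and still so for the second after the job is handed in, with the robot touching nothing.
It also fails if it takes over 45 s, if anything falls off the work surface, if the arm or the gripper's body presses on something with over 40 N, if the wrist force passes 120 N, or if a joint passes its speed limit or range.

### The arm

A 6-joint arm with a two-finger parallel gripper is mounted at the origin on the work surface. World frame = base frame: x ahead of the robot, y to its left, z up, the work surface at z = 0. Lengths are in m, angles in rad, forces in N, time in s.
With the tool pointing down it reaches from about 0.35 to 0.85 m from the base axis. Payload 8.1 kg.
Tool frame: the origin (TCP) lies at the very end of the fingers, on their centre line; the grasp point (between the pads) lies 19 mm behind it (pinch_z is the distance from the TCP to the grasp point, in m); z points along the fingers, y is the direction in which the jaws open and shut (so a half turn about z gives the same grasp; the last joint's range is limited). The gripper opens to 85 mm and grips with 20 to 120 N. Pads are 22 mm wide; open, the fingers measure 114 mm over their backs; the gripper's body (76 mm by 85 mm) begins 54 mm behind the grasp point. The pads swing forward as they close: fully open they stand 13 mm farther back than shut.
Start: joints at [-1.367, 0.13, 1.488, -0, 1.523, -0.085], TCP at [0.171, -0.575, 0.231] pointing down, gripper open.
Joint ranges: [-2.96, 2.96], [-0.89, 2.26], [0.02, 2.5], [-1.34, 4.48], [0, 2.73], [-2.66, 2.66]. Speed limits (rad/s): [2.39, 2.39, 2.79, 3.14, 3.14, 3.14].

### API

Orientations are given as a rotation vector (axis times angle).
In Python, from bench import * gives the robot as it stands. The module is installed in compiled form; this text tells all that it offers.
- The arm moves only by the tool send_rows, never from a script. Its argument "rows" is a list of rows, each an object of numbers: "tx", "ty", "tz": the shift along the tool's x, y, z in m; "ax", "ay", "az": the turn, a rotation vector about the tool's x, y, z in rad; "grip": the finger opening in m, from 0 to 0.0854. A call has 1 to 12 rows; each row shifts and turns the commanded pose from where the row before left it, along the tool's axes as they then stand; what a row does not reach is not made up. A row lasts 1/8 s, in which the tool goes at most 62.5 mm and 10.7 degrees, less where a joint would pass 70% of its speed; a pose out of reach is approached as far as the arm can. A call with a gripper value outside its range is refused whole. The fingers move at their own pace and stop on an object; "squeeze" is the grip in N (left out, the last holds). Time passes only in rows, so rows that do not move let the fingers close. It gives the time, the measured TCP pose, the force and the opening at its end, in the units of the state.
- read_state(): the state, without advancing time (a new reading comes with each control period).
- capture(name): name is "scene" or "side" or "wrist"; returns a dict with "pixels" (400x640x3 uint8, red, green, blue), "vfov" (degrees; the focal length in pixels is half the picture's height over the tangent of half this angle, whatever the lens; pixels are square), "cx", "cy" (the principal point, pixels), "rvec" (rotation vector, rad) and "tvec" (3), from world to camera coordinates, as OpenCV has them; the wrist camera has in their place "mount" (4x4, takes a point from camera to tool coordinates, whose origin is the TCP and whose axes are the flange's). Camera axes: x right, y down, z forward; pixel columns grow to the right and rows downward; lengths in m; the calibration is good to about 2 mm. A picture is of the moment at which its call begins: read the wrist's pose just before it. There is no depth.
- close_job(): hands the job in, once; it reports no verdict.
Trained networks look in a picture, given as the dict that the camera call returned (one of the last four; its "shot" number tells which), for a name from the list of things; names that differ only in an ending like _2 or _b are one class to them, and where a whole thing is asked for, a point or a joint stands for the part that bears it (a point fixed in the world has none). Each returns a list of dicts, best first, with "confidence" (0 to 1); they miss things now and then, are a little off and sometimes report something else, mostly with a low value. They report only what shows in the picture. A call takes as long as a camera call.
- find_in(picture, query): "uv" ([column, row] in pixels, amid what is visible of it).
- masks_of(picture, query): "region" (400x640 bool, what is visible of it) and "uv" ([column, row] in pixels, amid what is visible of it).
The state is a dict: "t": time; "q": joint angles; "joint_vel": joint speeds; "effort": joint torques, N m; "tcp_pos": TCP position; "tcp_rot": TCP orientation; "wrist_force": force on the tool from outside, world axes, zero at the start; "wrist_torque": the same for the moment, N m; "opening": finger opening in m.
Only numpy, scipy, OpenCV 4.12 (cv2) and the standard library are available. Lean on these libraries where they do the work, as an engineer would, in place of code of your own. Each camera call takes 0.05 s, during which the arm holds its last target.

## Working session

There is one attempt and no reset: what is moved stays moved. The work goes in short steps, Python scripts to look and compute and a tool call to move; the robot and the scene stay as the last step left them, time stands still between calls to the robot, and variables do not carry over. Pictures are saved under pics/ and viewed, and the job is handed in when it is done.

Besides the shell and the picture viewer there is one more tool, called by a JSON object that holds its "op" and its "data". send_rows: Moves the arm, as the interface text tells. Its arguments: {"type":"object","properties":{"rows":{"type":"array","items":{"type":"object","properties":{"tx":{"type":"number"},"ty":{"type":"number"},"tz":{"type":"number"},"ax":{"type":"number"},"ay":{"type":"number"},"az":{"type":"number"},"grip":{"type":"number"}}}},"squeeze":{"type":"number"}},"required":["rows"]}

```bash
mkdir -p pics; cat > h.py <<'E'
from bench import *
import numpy as np, cv2
from scipy.spatial.transform import Rotation as R
def K(p):
    f=200/np.tan(np.radians(p['vfov'])/2)
    return np.array([[f,0,p['cx']],[0,f,p['cy']],[0,0,1.]])
def save(p,n): cv2.imwrite(f'pics/{n}.png',np.ascontiguousarray(p['pixels'][:,:,::-1]))
def ext(p,s=None):
    if 'mount' in p:
        M=np.eye(4);M[:3,:3]=R.from_rotvec(s['tcp_rot']).as_matrix();M[:3,3]=s['tcp_pos']
        E=np.linalg.inv(M@np.array(p['mount']));return E[:3,:3],E[:3,3]
    return R.from_rotvec(p['rvec']).as_matrix(),np.array(p['tvec'])
def ray(p,uv,s=None):
    r,t=ext(p,s);d=r.T@np.linalg.inv(K(p))@np.array([uv[0],uv[1],1.]);return -r.T@t,d/np.linalg.norm(d)
def atz(p,uv,z,s=None):
    o,d=ray(p,uv,s);return o+d*(z-o[2])/d[2]
def proj(p,X,s=None):
    r,t=ext(p,s);x=(K(p)@(r@np.atleast_2d(X).T+t[:,None])).T;return x[:,:2]/x[:,2:]
E
python3 - <<'E'
from h import *
s=read_state();print({k:np.round(v,3).tolist() for k,v in s.items()})
for n in ['scene','side','wrist']:
    p=capture(n);save(p,n+'0');print(n,p['vfov'],p['cx'],p['cy'])
    if n!='wrist':
        r,t=ext(p);print('cam at',-r.T@t)
    for q in ['outer_handle','inner_handle','outer_door','airlock','bottle_a','beaker','tube_rack','dish']:
        print(q,[(np.round(d['uv']).tolist(),round(d['confidence'],2)) for d in find_in(p,q)[:3]])
E
```

```text
{'t': 0.0, 'q': [-1.367, 0.131, 1.489, 0.0, 1.523, -0.085], 'joint_vel': [0.001, -0.001, 0.0, 0.0, 0.002, 0.0], 'effort': [-0.003, -56.94, -50.056, -0.001, 0.015, -0.0], 'tcp_pos': [0.171, -0.575, 0.23], 'tcp_rot': [-3.107, -0.452, 0.0], 'wrist_force': [0.733, -0.386, -0.122], 'wrist_torque': [-0.014, 0.007, 0.004], 'opening': 0.085}
scene 54.69127055316955 316.48774223040806 197.79456459004197
cam at [ 0.67546317 -0.14467575  0.77109081]
outer_handle [([218.0, 226.0], 0.98)]
inner_handle [([297.0, 289.0], 0.71), ([174.0, 250.0], 0.4)]
outer_door [([216.0, 227.0], 0.82)]
airlock [([376.0, 310.0], 0.83)]
bottle_a [([292.0, 177.0], 0.92), ([330.0, 218.0], 0.65), ([214.0, 197.0], 0.35)]
beaker [([218.0, 197.0], 0.95)]
tube_rack [([219.0, 337.0], 0.63)]
dish [([178.0, 247.0], 0.76), ([220.0, 336.0], 0.38)]
side 42.52273614220822 322.7510789665699 205.8043580709317
cam at [0.2487044 0.7314638 0.6312789]
outer_handle [([406.0, 200.0], 0.78)]
inner_handle [([332.0, 153.0], 0.79)]
outer_door [([404.0, 199.0], 0.56)]
airlock [([276.0, 174.0], 0.65)]
bottle_a [([311.0, 236.0], 0.9), ([352.0, 265.0], 0.79)]
beaker [([422.0, 250.0], 0.58)]
tube_rack [([426.0, 191.0], 0.81)]
dish [([453.0, 241.0], 0.92)]
wrist 68.609847417638 315.5109811725207 197.44268175030672
outer_handle []
inner_handle []
outer_door []
airlock []
bottle_a []
beaker []
tube_rack []
dish []
```

View pics/scene0.png

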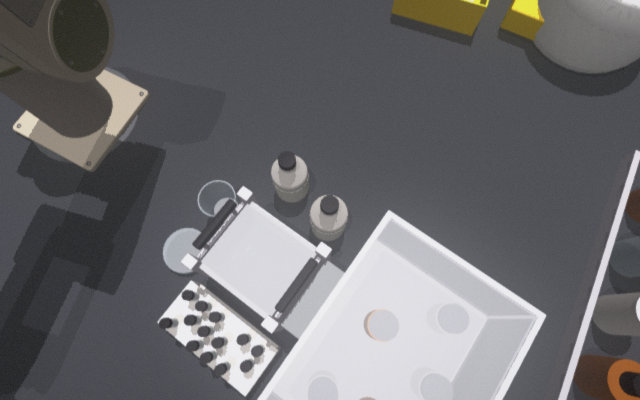

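View pics/side0.png

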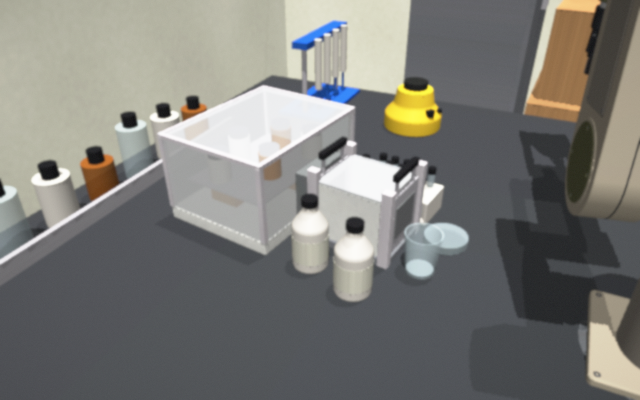

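The scene picture shows the outer handle bar from about (199,246) to (234,204) and the inner one from (280,307) to (316,258). White post tops are near (245,193), (190,261), (323,250) and (270,324). The beaker and dish lie in front of the outer door, the bottles on one side and the rack on the other. I'll fit the airlock pose from the posts.

```bash
python3 - <<'E'
from h import *
from scipy.optimize import least_squares
p=capture('scene');s2=capture('side')
big=cv2.resize(np.ascontiguousarray(p['pixels'][170:350,140:360,::-1]),None,fx=3.4,fy=3.3,interpolation=cv2.INTER_CUBIC);cv2.imwrite('pics/sc_big.png',big)
big=cv2.resize(np.ascontiguousarray(s2['pixels'][120:290,290:480,::-1]),None,fx=4,fy=3.5,interpolation=cv2.INTER_CUBIC);cv2.imwrite('pics/sd_big.png',big)
posts=[(245,193),(190,261),(323,250),(270,324)]
for u in posts: print(atz(p,u,.165))
L=np.array([(-80,69,165),(-80,-69,165),(80,69,165),(80,-69,165)])/1000
def T(v,L): 
    c,s=np.cos(v[2]),np.sin(v[2]);L=np.atleast_2d(L)
    return np.c_[v[0]+c*L[:,0]-s*L[:,1],v[1]+s*L[:,0]+c*L[:,1],L[:,2]]
for sg in (1,-1):
  m=L*[1,sg,1]
  W=np.array([atz(p,u,.165) for u in posts])
  a=np.arctan2(*(W[2:].mean(0)-W[:2].mean(0))[[1,0]])
  r=least_squares(lambda v:(proj(p,T(v,m))-posts).ravel(),[*W.mean(0)[:2],a]);print(sg,r.x,np.degrees(r.x[2]),r.fun)
  if r.cost<50:
    v=r.x
    print('outer h',T(v,[-.08,0,.18]),proj(p,T(v,[[-.08,.046,.18],[-.08,-.046,.18]])),'side',proj(s2,T(v,m)))
    for d in (0,.012): print('inner ends',d,proj(p,T(v,[[.08,.046,.188+d],[.08,-.046,.188+d]])),proj(s2,T(v,[[.08,.046,.188+d],[.08,-.046,.188+d]])))
E
```

```text
[ 0.4751858  -0.02719754  0.165     ]
[ 0.45664374 -0.16341767  0.165     ]
[ 0.63280506 -0.05098502  0.165     ]
[ 0.61424498 -0.18615617  0.165     ]
1 [ 0.54471413 -0.1068952  -0.14208039] -8.14060694003254 [ 0.03435727  0.06118317 -0.63800512 -0.00993756  0.80485132 -0.33840648
 -0.1869131   0.19650382]
outer h [[ 0.46552024 -0.09556697  0.18      ]] [[234.23006276 201.24506138]
 [196.16855673 247.5033839 ]] side [[387.31512541 191.71516387]
 [419.43475226 161.58932596]
 [312.54059237 168.39443979]
 [349.21797059 142.42562208]]
inner ends 0 [[315.05850794 259.37989767]
 [277.66276218 310.91257063]] [[319.1072447  153.09255695]
 [343.81604527 136.2560118 ]]
inner ends 0.012 [[314.97366379 258.19585788]
 [276.79371761 310.75751725]] [[319.08426372 147.44516877]
 [343.94580455 130.85655602]]
-1 [ 0.5426006  -0.09911957 -0.07786466] -4.461316296552288 [-53.94549996  67.26843092  52.34944302 -71.43819726 -47.41060588
  67.43978728  54.37348358 -83.49064196]
```

View pics/sc_big.png

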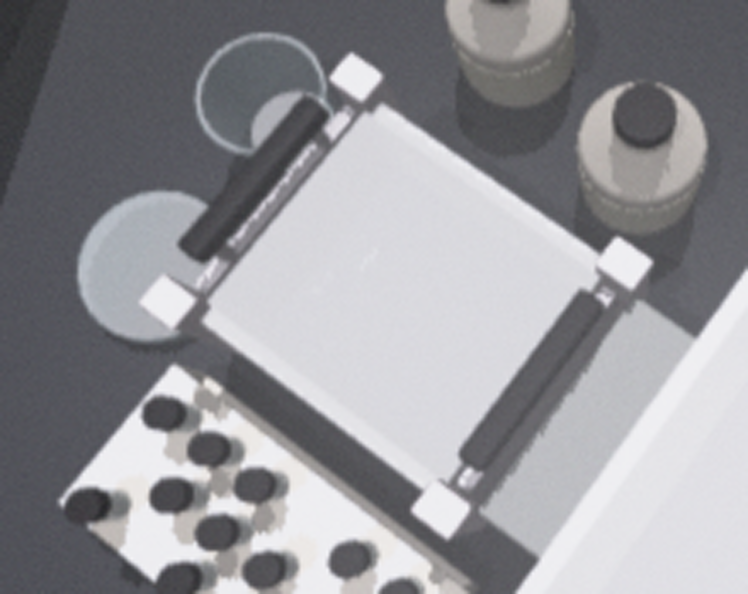

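View pics/sd_big.png

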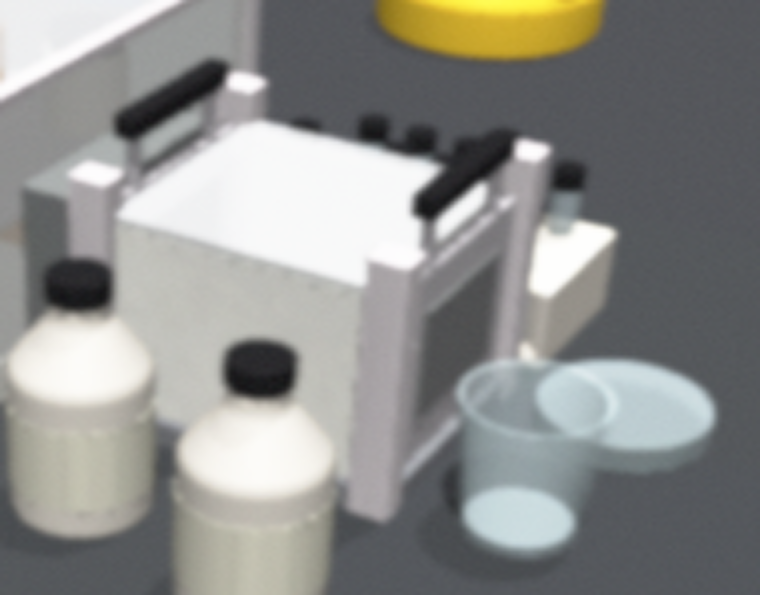

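Airlock fit: (0.545, -0.107), yaw -8.1°, with residuals below 1 px. That puts the inner handle at about (0.624, -0.118) and the outer at (0.4655, -0.0956). I'll rise, turn the jaws along the airlock's x and close the fingers, then travel.

{"op": "send_rows", "data": {"rows": [{"tz":-0.011,"az":-0.163,"grip":0.0},{"tz":-0.011,"az":-0.163,"grip":0.0},{"tz":-0.011,"az":-0.163,"grip":0.0},{"tz":-0.011,"az":-0.163,"grip":0.0},{"tz":-0.011,"az":-0.163,"grip":0.0},{"tz":-0.011,"az":-0.163,"grip":0.0},{"tz":-0.011,"az":-0.163,"grip":0.0}]}}

```text
invalid input
```

{"op": "send_rows", "data": {"rows": [{"tx":0.043,"ty":0.032},{"tx":0.043,"ty":0.032},{"tx":0.043,"ty":0.032},{"tx":0.043,"ty":0.032},{"tx":0.043,"ty":0.032},{"tx":0.043,"ty":0.032},{"tx":0.043,"ty":0.032},{"tx":0.043,"ty":0.032},{"tx":0.043,"ty":0.032},{"tx":0.043,"ty":0.032},{"tx":0.043,"ty":0.032},{"tx":0.043,"ty":0.032}]}}

```text
invalid input
```

```bash
cat > st.py <<'E'
from h import *
import sys
s=read_state();P=np.array(s['tcp_pos']);r=R.from_rotvec(s['tcp_rot']).as_matrix()
print(s['t'],P.round(4),np.round(s['wrist_force'],2),s['opening'],'yaw y',np.degrees(np.arctan2(r[1,1],r[0,1])),'z',r[:,2].round(3))
v=(0.5447,-0.1069,-0.14208);c,n=np.cos(v[2]),np.sin(v[2])
for nm,x in (('outer',-.08),('inner',.08)):
    tgt=np.array([v[0]+c*x,v[1]+n*x,.180]);print(nm,tgt.round(4),'tool shift',(r.T@(tgt-P)).round(4))
for a in sys.argv[1:]:
    p=capture(a.split(':')[0]);save(p,a.split(':')[1])
E
python3 st.py wrist:w1 side:sd1
```

```text
1.45 [ 0.1709 -0.5752  0.2313] [-0.86 -0.03  0.8 ] 0.08552166697055275 yaw y -73.4559817225764 z [ 0.  0. -1.]
outer [ 0.4655 -0.0956  0.18  ] tool shift [ 0.419  -0.3758  0.0513]
inner [ 0.6239 -0.1182  0.18  ] tool shift [ 0.5643 -0.309   0.0513]
```

{"op": "send_rows", "data": {"rows": [{"tx":0,"ty":0,"tz":-0.011,"ax":0,"ay":0,"az":-0.163,"grip":0.0},{"tx":0,"ty":0,"tz":-0.011,"ax":0,"ay":0,"az":-0.163,"grip":0.0},{"tx":0,"ty":0,"tz":-0.011,"ax":0,"ay":0,"az":-0.163,"grip":0.0},{"tx":0,"ty":0,"tz":-0.011,"ax":0,"ay":0,"az":-0.163,"grip":0.0},{"tx":0,"ty":0,"tz":-0.011,"ax":0,"ay":0,"az":-0.163,"grip":0.0},{"tx":0,"ty":0,"tz":-0.011,"ax":0,"ay":0,"az":-0.163,"grip":0.0},{"tx":0,"ty":0,"tz":-0.011,"ax":0,"ay":0,"az":-0.163,"grip":0.0}]}}

```text
t: 2.42
tcp_pos: [0.1709, -0.5751, 0.3087]
tcp_rot: [2.367, 2.066, 0.0]
wrist_force: [0.1, 0.3, 0.5]
opening: -0.0
```

{"op": "send_rows", "data": {"rows": [{"tx":0.043,"ty":0.032,"tz":0,"ax":0,"ay":0,"az":0,"grip":0},{"tx":0.043,"ty":0.032,"tz":0,"ax":0,"ay":0,"az":0,"grip":0},{"tx":0.043,"ty":0.032,"tz":0,"ax":0,"ay":0,"az":0,"grip":0},{"tx":0.043,"ty":0.032,"tz":0,"ax":0,"ay":0,"az":0,"grip":0},{"tx":0.043,"ty":0.032,"tz":0,"ax":0,"ay":0,"az":0,"grip":0},{"tx":0.043,"ty":0.032,"tz":0,"ax":0,"ay":0,"az":0,"grip":0},{"tx":0.043,"ty":0.032,"tz":0,"ax":0,"ay":0,"az":0,"grip":0},{"tx":0.043,"ty":0.032,"tz":0,"ax":0,"ay":0,"az":0,"grip":0},{"tx":0.043,"ty":0.032,"tz":0,"ax":0,"ay":0,"az":0,"grip":0},{"tx":0.043,"ty":0.032,"tz":0,"ax":0,"ay":0,"az":0,"grip":0},{"tx":0.043,"ty":0.032,"tz":0,"ax":0,"ay":0,"az":0,"grip":0},{"tx":0.043,"ty":0.032,"tz":0,"ax":0,"ay":0,"az":0,"grip":0}]}}

```text
t: 3.92
tcp_pos: [0.6247, -0.1169, 0.3084]
tcp_rot: [2.372, 2.059, 0.0]
wrist_force: [0.6, -1.1, 1.5]
opening: 0.0001
```

```bash
python3 st.py wrist:w1 side:sd1
```

```text
3.925 [ 0.6247 -0.1169  0.3084] [ 0.64 -1.15  1.47] 9.336008271072992e-05 yaw y -8.0785703685333 z [ 0. -0. -1.]
outer [ 0.4655 -0.0956  0.18  ] tool shift [-0.0013 -0.1607  0.1284]
inner [ 0.6239 -0.1182  0.18  ] tool shift [-0.0014 -0.0007  0.1284]
```

View pics/w1.png

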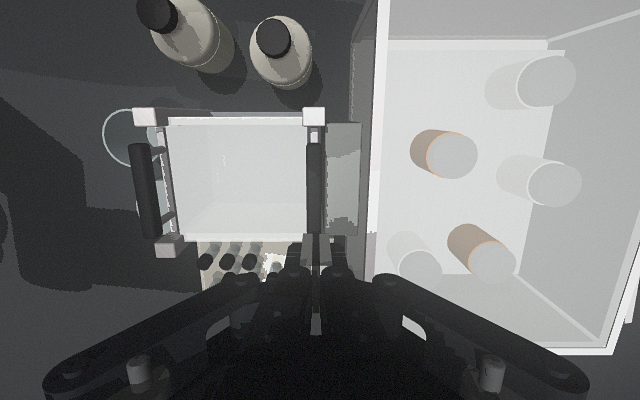

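View pics/sd1.png

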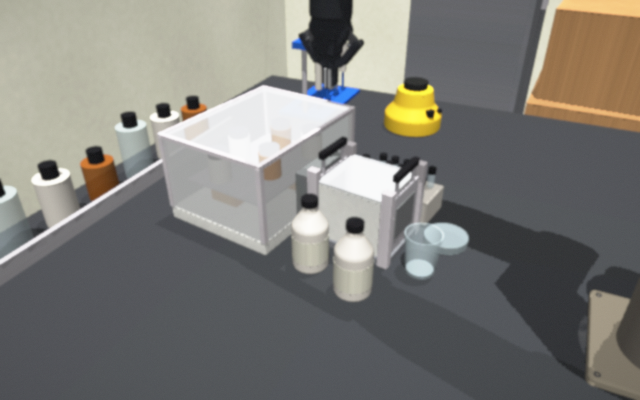

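The wrist view shows the closed fingertips in line with the inner bar (u≈314). Descending to just above it.

{"op": "send_rows", "data": {"rows": [{"tx":-0.001,"ty":-0.001,"tz":0.045,"ax":0,"ay":0,"az":0,"grip":0},{"tx":0,"ty":0,"tz":0.045,"ax":0,"ay":0,"az":0,"grip":0},{"tx":0,"ty":0,"tz":0.012,"ax":0,"ay":0,"az":0,"grip":0},{"tx":0,"ty":0,"tz":0,"ax":0,"ay":0,"az":0,"grip":0}]}}

```text
t: 4.53
tcp_pos: [0.6221, -0.1193, 0.2063]
tcp_rot: [-2.372, -2.059, 0.001]
wrist_force: [0.2, 0.0, 1.2]
opening: -0.0001
```

{"op": "send_rows", "data": {"rows": [{"tx":0,"ty":0,"tz":0.003,"ax":0,"ay":0,"az":0,"grip":0},{"tx":0,"ty":0,"tz":0.003,"ax":0,"ay":0,"az":0,"grip":0}]}}

```text
t: 4.78
tcp_pos: [0.6236, -0.1195, 0.2025]
tcp_rot: [2.37, 2.057, 0.003]
wrist_force: [0.5, -0.2, -1.2]
opening: 0.0002
```

{"op": "send_rows", "data": {"rows": [{"tx":0,"ty":0,"tz":0.003,"ax":0,"ay":0,"az":0,"grip":0}]}}

```text
t: 4.9
tcp_pos: [0.623, -0.1193, 0.1982]
tcp_rot: [2.371, 2.058, 0.002]
wrist_force: [0.5, -0.3, -0.1]
opening: 0.0001
```

{"op": "send_rows", "data": {"rows": [{"tx":0,"ty":0,"tz":0.002,"ax":0,"ay":0,"az":0,"grip":0}]}}

```text
t: 5.03
tcp_pos: [0.6225, -0.1191, 0.1954]
tcp_rot: [2.372, 2.059, 0.0]
wrist_force: [-0.3, -0.3, -0.5]
opening: -0.0003
```

{"op": "send_rows", "data": {"rows": [{"tx":0,"ty":0,"tz":0.002,"ax":0,"ay":0,"az":0,"grip":0},{"tx":0,"ty":0,"tz":0,"ax":0,"ay":0,"az":0,"grip":0}]}}

```text
t: 5.28
tcp_pos: [0.6223, -0.119, 0.193]
tcp_rot: [-2.372, -2.059, 0.0]
wrist_force: [0.6, 0.1, 0.5]
opening: 0.0001
```

{"op": "send_rows", "data": {"rows": [{"tx":0,"ty":0,"tz":0.002,"ax":0,"ay":0,"az":0,"grip":0},{"tx":0,"ty":0,"tz":0,"ax":0,"ay":0,"az":0,"grip":0}]}}

```text
t: 5.52
tcp_pos: [0.6224, -0.119, 0.1911]
tcp_rot: [-2.372, -2.059, 0.0]
wrist_force: [-0.5, 0.3, 0.1]
opening: -0.0002
```

{"op": "send_rows", "data": {"rows": [{"tx":0,"ty":0,"tz":0.002,"ax":0,"ay":0,"az":0,"grip":0},{"tx":0,"ty":0,"tz":0,"ax":0,"ay":0,"az":0,"grip":0}]}}

```text
t: 5.78
tcp_pos: [0.6225, -0.1191, 0.1892]
tcp_rot: [-2.372, -2.059, 0.0]
wrist_force: [-0.2, 0.7, -0.1]
opening: -0.0001
```

{"op": "send_rows", "data": {"rows": [{"tx":0,"ty":0,"tz":0.001,"ax":0,"ay":0,"az":0,"grip":0},{"tx":0,"ty":0,"tz":0,"ax":0,"ay":0,"az":0,"grip":0}]}}

```text
t: 6.02
tcp_pos: [0.6225, -0.1191, 0.1885]
tcp_rot: [2.372, 2.059, 0.0]
wrist_force: [-0.7, 0.5, 0.7]
opening: -0.0004
```

{"op": "send_rows", "data": {"rows": [{"tx":0,"ty":0,"tz":0.001,"ax":0,"ay":0,"az":0,"grip":0},{"tx":0,"ty":0,"tz":0,"ax":0,"ay":0,"az":0,"grip":0}]}}

```text
t: 6.28
tcp_pos: [0.6226, -0.1191, 0.1881]
tcp_rot: [2.372, 2.059, 0.0]
wrist_force: [-3.3, 0.7, 5.4]
opening: -0.0
```

{"op": "send_rows", "data": {"rows": [{"tx":0,"ty":0,"tz":0.001,"ax":0,"ay":0,"az":0,"grip":0},{"tx":0,"ty":0,"tz":0,"ax":0,"ay":0,"az":0,"grip":0}]}}

```text
t: 6.52
tcp_pos: [0.6226, -0.1191, 0.188]
tcp_rot: [2.372, 2.059, 0.001]
wrist_force: [-5.7, 1.4, 10.9]
opening: 0.0001
```

{"op": "send_rows", "data": {"rows": [{"tx":0,"ty":0,"tz":0.001,"ax":0,"ay":0,"az":0,"grip":0},{"tx":0,"ty":0,"tz":0,"ax":0,"ay":0,"az":0,"grip":0}]}}

```text
t: 6.78
tcp_pos: [0.6227, -0.1191, 0.188]
tcp_rot: [2.371, 2.059, 0.001]
wrist_force: [-9.0, 2.5, 15.5]
opening: 0.0004
```

{"op": "send_rows", "data": {"rows": [{"tx":0,"ty":0,"tz":0.001,"ax":0,"ay":0,"az":0,"grip":0},{"tx":0,"ty":0,"tz":0,"ax":0,"ay":0,"az":0,"grip":0}]}}

```text
t: 7.02
tcp_pos: [0.6227, -0.1192, 0.188]
tcp_rot: [2.371, 2.058, 0.002]
wrist_force: [-11.6, 3.3, 21.3]
opening: -0.0002
```

```bash
python3 st.py wrist:w2 side:sd2
```

```text
7.025 [ 0.6227 -0.1192  0.188 ] [-11.6    3.34  21.29] -0.0001900630380362275 yaw y -8.073216133156267 z [ 0.002 -0.001 -1.   ]
outer [ 0.4655 -0.0956  0.18  ] tool shift [ 0.0013 -0.159   0.0076]
inner [ 0.6239 -0.1182  0.18  ] tool shift [0.0011 0.001  0.008 ]
```

View pics/sd2.png

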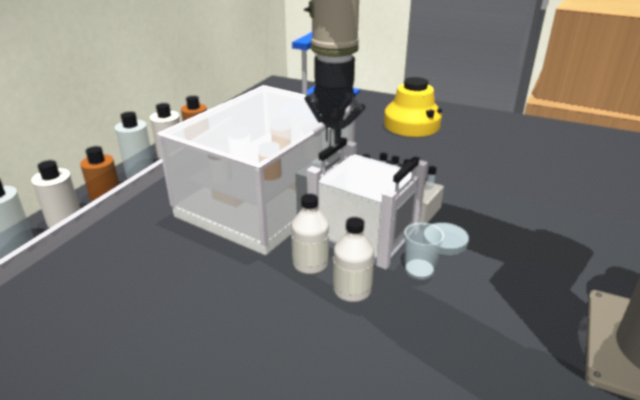

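View pics/w2.png

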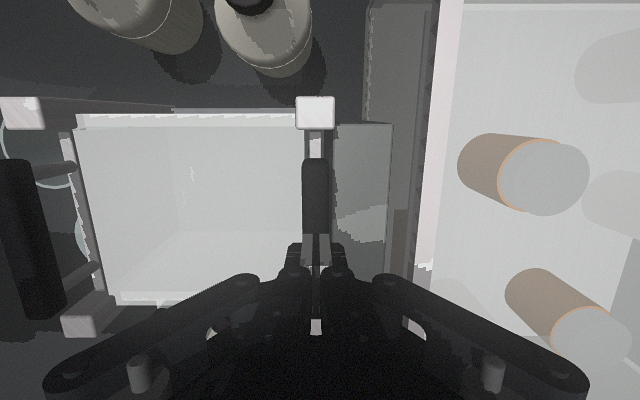

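The pictures show the fingertips on the inner bar. It is rigid at z = 0.188, the shut height, while the force climbs about 5 N per mm commanded. One more press, then I'll lift clear.

{"op": "send_rows", "data": {"rows": [{"tx":0,"ty":0,"tz":0.001,"ax":0,"ay":0,"az":0,"grip":0},{"tx":0,"ty":0,"tz":0,"ax":0,"ay":0,"az":0,"grip":0},{"tx":0,"ty":0,"tz":0,"ax":0,"ay":0,"az":0,"grip":0}]}}

```text
t: 7.5
tcp_pos: [0.6228, -0.1192, 0.1879]
tcp_rot: [2.371, 2.058, 0.002]
wrist_force: [-13.5, 3.6, 26.7]
opening: 0.0003
```

{"op": "send_rows", "data": {"rows": [{"tx":0,"ty":0,"tz":-0.006,"ax":0,"ay":0,"az":0,"grip":0},{"tx":0,"ty":0,"tz":-0.03,"ax":0,"ay":0,"az":0,"grip":0},{"tx":0,"ty":0,"tz":-0.04,"ax":0,"ay":0,"az":0,"grip":0},{"tx":0,"ty":-0.04,"tz":0,"ax":0,"ay":0,"az":0,"grip":0.05},{"tx":0,"ty":-0.04,"tz":0,"ax":0,"ay":0,"az":0,"grip":0.05},{"tx":0,"ty":-0.04,"tz":0,"ax":0,"ay":0,"az":0,"grip":0.05},{"tx":0,"ty":-0.04,"tz":0,"ax":0,"ay":0,"az":0,"grip":0.05},{"tx":0,"ty":0,"tz":0,"ax":0,"ay":0,"az":0,"grip":0.05},{"tx":0,"ty":0,"tz":0,"ax":0,"ay":0,"az":0,"grip":0.05}]}}

```text
t: 8.62
tcp_pos: [0.4645, -0.0967, 0.2595]
tcp_rot: [2.372, 2.059, 0.001]
wrist_force: [-0.2, -0.9, 1.0]
opening: 0.0499
```

```bash
python3 st.py wrist:w3 side:sd3
```

```text
8.625 [ 0.4645 -0.0967  0.2595] [-0.24 -0.91  0.98] 0.049873920155790445 yaw y -8.087048351981615 z [ 0.001 -0.    -1.   ]
outer [ 0.4655 -0.0956  0.18  ] tool shift [0.0013 0.0008 0.0795]
inner [ 0.6239 -0.1182  0.18  ] tool shift [0.0012 0.1608 0.0796]
```

View pics/w3.png

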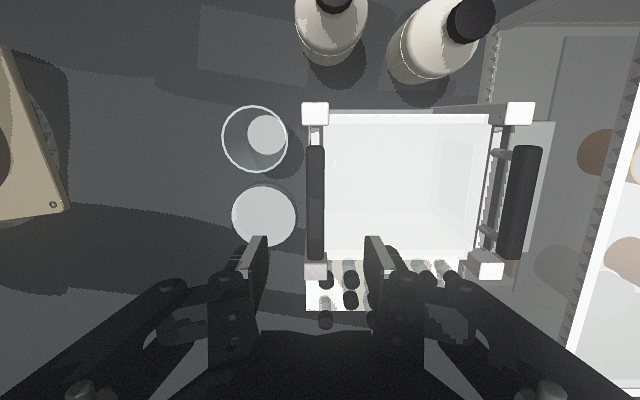

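View pics/sd3.png

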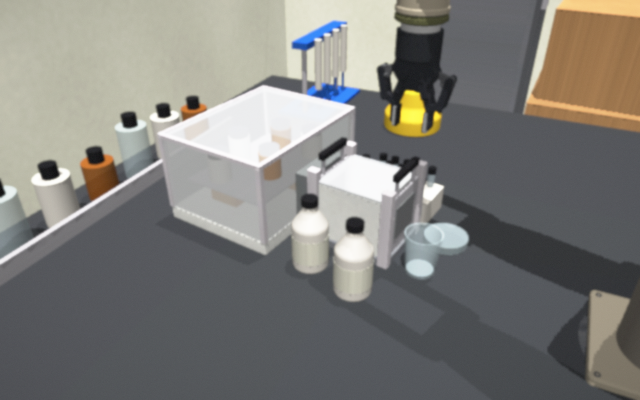

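The outer bar (u≈316) is centred between the fingers (250–378), and the inner door and bystanders look unchanged. Descending and gripping.

{"op": "send_rows", "data": {"rows": [{"tx":0.001,"ty":0.001,"tz":0.04,"ax":0,"ay":0,"az":0,"grip":0.05},{"tx":0,"ty":0,"tz":0.035,"ax":0,"ay":0,"az":0,"grip":0.05},{"tx":0,"ty":0,"tz":0.021,"ax":0,"ay":0,"az":0,"grip":0.05},{"tx":0,"ty":0,"tz":0,"ax":0,"ay":0,"az":0,"grip":0.05}]}}

```text
t: 9.22
tcp_pos: [0.4643, -0.0953, 0.1611]
tcp_rot: [-2.369, -2.057, 0.004]
wrist_force: [0.3, 0.4, 0.5]
opening: 0.0504
```

{"op": "send_rows", "data": {"rows": [{"tx":0,"ty":0,"tz":0,"ax":0,"ay":0,"az":0,"grip":0.03},{"tx":0,"ty":0,"tz":0,"ax":0,"ay":0,"az":0,"grip":0.018},{"tx":0,"ty":0,"tz":0,"ax":0,"ay":0,"az":0,"grip":0.008},{"tx":0,"ty":0,"tz":0,"ax":0,"ay":0,"az":0,"grip":0.008},{"tx":0,"ty":0,"tz":0,"ax":0,"ay":0,"az":0,"grip":0.008}], "squeeze": 50}}

```text
t: 9.85
tcp_pos: [0.4643, -0.0958, 0.1649]
tcp_rot: [-2.372, -2.059, 0.002]
wrist_force: [-12.6, 1.9, 11.6]
opening: 0.0125
```

```bash
python3 st.py wrist:w4 side:sd4; python3 -c "
import cv2;a=cv2.imread('pics/sd4.png')[90:290,290:490];cv2.imwrite('pics/sd4b.png',cv2.resize(a,None,fx=3,fy=3,interpolation=cv2.INTER_CUBIC))"
```

```text
9.85 [ 0.4643 -0.0958  0.1649] [-12.61   1.89  11.58] 0.012520266837331154 yaw y -8.075313451912503 z [-0.002 -0.    -1.   ]
outer [ 0.4655 -0.0956  0.18  ] tool shift [ 0.0004  0.0011 -0.0151]
inner [ 0.6239 -0.1182  0.18  ] tool shift [ 0.0002  0.1611 -0.0154]
```

View pics/w4.png

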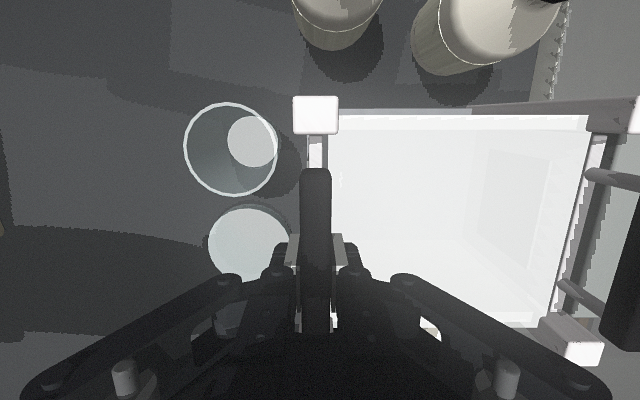

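View pics/sd4b.png

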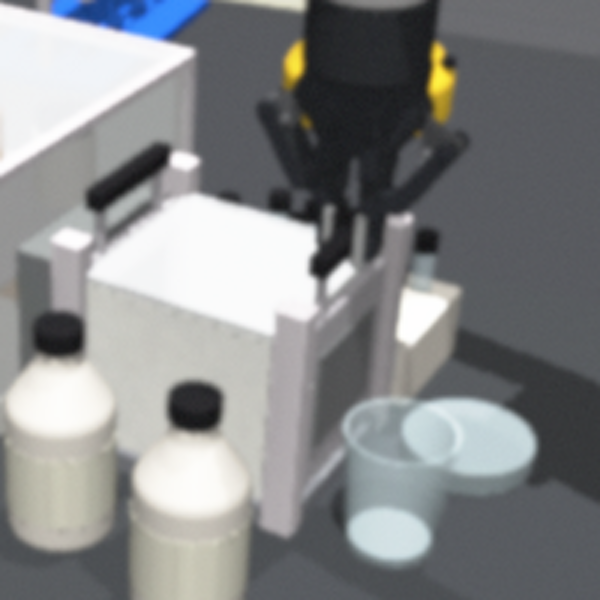

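The bar is held mid-length between the pads. Lifting.

{"op": "send_rows", "data": {"rows": [{"tx":0,"ty":0,"tz":-0.005,"ax":0,"ay":0,"az":0,"grip":0.008},{"tx":0,"ty":0,"tz":-0.01,"ax":0,"ay":0,"az":0,"grip":0.008},{"tx":0,"ty":0,"tz":-0.01,"ax":0,"ay":0,"az":0,"grip":0.008},{"tx":0,"ty":0,"tz":-0.01,"ax":0,"ay":0,"az":0,"grip":0.008},{"tx":0,"ty":0,"tz":0,"ax":0,"ay":0,"az":0,"grip":0.008}]}}

```text
t: 10.58
tcp_pos: [0.4643, -0.0958, 0.1997]
tcp_rot: [-2.372, -2.059, 0.002]
wrist_force: [-11.7, 0.4, 2.2]
opening: 0.0132
```

{"op": "send_rows", "data": {"rows": [{"tx":0,"ty":0,"tz":-0.01,"ax":0,"ay":0,"az":0,"grip":0.008},{"tx":0,"ty":0,"tz":-0.01,"ax":0,"ay":0,"az":0,"grip":0.008},{"tx":0,"ty":0,"tz":-0.01,"ax":0,"ay":0,"az":0,"grip":0.008},{"tx":0,"ty":0,"tz":-0.01,"ax":0,"ay":0,"az":0,"grip":0.008},{"tx":0,"ty":0,"tz":-0.01,"ax":0,"ay":0,"az":0,"grip":0.008},{"tx":0,"ty":0,"tz":0,"ax":0,"ay":0,"az":0,"grip":0.008}]}}

```text
t: 11.32
tcp_pos: [0.4643, -0.0958, 0.2499]
tcp_rot: [-2.372, -2.059, 0.002]
wrist_force: [-12.2, -0.2, 1.5]
opening: 0.013
```

{"op": "send_rows", "data": {"rows": [{"tx":0,"ty":0,"tz":-0.003,"ax":0,"ay":0,"az":0,"grip":0.008},{"tx":0,"ty":0,"tz":0,"ax":0,"ay":0,"az":0,"grip":0.008}]}}

```text
t: 11.58
tcp_pos: [0.4643, -0.0957, 0.2519]
tcp_rot: [-2.371, -2.058, 0.002]
wrist_force: [-7.8, -1.6, -4.9]
opening: 0.0128
```

{"op": "send_rows", "data": {"rows": [{"tx":0,"ty":0,"tz":-0.002,"ax":0,"ay":0,"az":0,"grip":0.008},{"tx":0,"ty":0,"tz":0,"ax":0,"ay":0,"az":0,"grip":0.008}]}}

```text
t: 11.82
tcp_pos: [0.4643, -0.0958, 0.2536]
tcp_rot: [-2.371, -2.058, 0.003]
wrist_force: [-8.0, -1.8, -6.4]
opening: 0.013
```

{"op": "send_rows", "data": {"rows": [{"tx":0,"ty":0,"tz":-0.002,"ax":0,"ay":0,"az":0,"grip":0.008},{"tx":0,"ty":0,"tz":0,"ax":0,"ay":0,"az":0,"grip":0.008}]}}

```text
t: 12.08
tcp_pos: [0.4642, -0.0957, 0.255]
tcp_rot: [-2.371, -2.058, 0.003]
wrist_force: [-5.9, -2.1, -9.2]
opening: 0.0129
```

```bash
python3 st.py wrist:w5 side:sd5 scene:sc5
```

```text
12.075 [ 0.4642 -0.0957  0.255 ] [-5.95 -2.14 -9.23] 0.012873014740315282 yaw y -8.086149013276044 z [-0.002  0.    -1.   ]
outer [ 0.4655 -0.0956  0.18  ] tool shift [0.0003 0.0014 0.075 ]
inner [ 0.6239 -0.1182  0.18  ] tool shift [0.0002 0.1614 0.0746]
```

View pics/sd5.png

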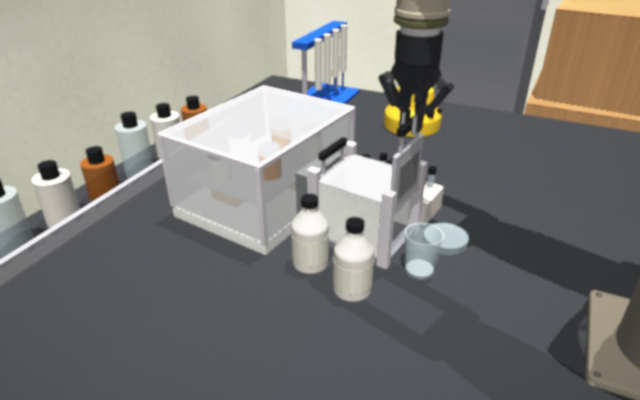

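The side view shows the door raised between its posts. I'll lift a bit more to feel the stop.

{"op": "send_rows", "data": {"rows": [{"tx":0,"ty":0,"tz":-0.002,"ax":0,"ay":0,"az":0,"grip":0.008},{"tx":0,"ty":0,"tz":0,"ax":0,"ay":0,"az":0,"grip":0.008}]}}

```text
t: 12.48
tcp_pos: [0.4641, -0.0957, 0.2551]
tcp_rot: [-2.37, -2.057, 0.004]
wrist_force: [0.1, -4.5, -26.0]
opening: 0.0126
```

{"op": "send_rows", "data": {"rows": [{"tx":0,"ty":0,"tz":-0.002,"ax":0,"ay":0,"az":0,"grip":0.008},{"tx":0,"ty":0,"tz":0,"ax":0,"ay":0,"az":0,"grip":0.008}]}}

```text
t: 12.72
tcp_pos: [0.4641, -0.0957, 0.2552]
tcp_rot: [-2.37, -2.056, 0.005]
wrist_force: [6.0, -6.2, -37.4]
opening: 0.0129
```

At the stop: z holds while the force jumps. I'll ease the pull while keeping slight upward tension, release and retreat upward.

{"op": "send_rows", "data": {"rows": [{"tx":0,"ty":0,"tz":0.003,"ax":0,"ay":0,"az":0,"grip":0.008},{"tx":0,"ty":0,"tz":0,"ax":0,"ay":0,"az":0,"grip":0.008},{"tx":0,"ty":0,"tz":0,"ax":0,"ay":0,"az":0,"grip":0.03},{"tx":0,"ty":0,"tz":0,"ax":0,"ay":0,"az":0,"grip":0.05},{"tx":0,"ty":0,"tz":0,"ax":0,"ay":0,"az":0,"grip":0.05},{"tx":0,"ty":0,"tz":0,"ax":0,"ay":0,"az":0,"grip":0.05}]}}

```text
t: 13.48
tcp_pos: [0.4658, -0.0958, 0.2574]
tcp_rot: [2.371, 2.059, 0.002]
wrist_force: [0.2, -0.0, -0.4]
opening: 0.0502
```

```bash
python3 st.py wrist:w6
```

```text
13.475 [ 0.4658 -0.0958  0.2574] [ 0.15 -0.01 -0.38] 0.050197630737884365 yaw y -8.066930276766382 z [ 0.002 -0.    -1.   ]
outer [ 0.4655 -0.0956  0.18  ] tool shift [ 0.0002 -0.0005  0.0774]
inner [ 0.6239 -0.1182  0.18  ] tool shift [-0.      0.1595  0.0778]
```

View pics/w6.png

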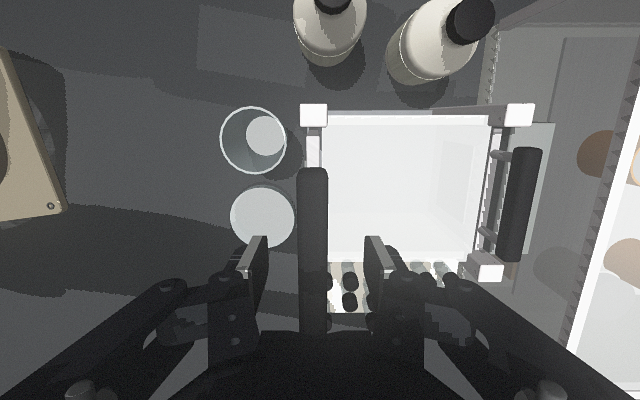

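The wrist view shows the bar (u≈313) free between the open fingers, with clearance on both sides. Retreating straight up, then back toward the robot.

{"op": "send_rows", "data": {"rows": [{"tx":0,"ty":0,"tz":-0.02,"ax":0,"ay":0,"az":0,"grip":0.05},{"tx":0,"ty":0,"tz":-0.04,"ax":0,"ay":0,"az":0,"grip":0.05},{"tx":0,"ty":0,"tz":-0.05,"ax":0,"ay":0,"az":0,"grip":0.05},{"tx":-0.05,"ty":0,"tz":0,"ax":0,"ay":0,"az":0,"grip":0.05},{"tx":-0.05,"ty":0,"tz":0,"ax":0,"ay":0,"az":0,"grip":0.05},{"tx":-0.05,"ty":0,"tz":0,"ax":0,"ay":0,"az":0,"grip":0.05},{"tx":-0.05,"ty":0,"tz":0,"ax":0,"ay":0,"az":0,"grip":0.05},{"tx":-0.05,"ty":0,"tz":0,"ax":0,"ay":0,"az":0,"grip":0.05},{"tx":0,"ty":0,"tz":0,"ax":0,"ay":0,"az":0,"grip":0.05},{"tx":0,"ty":0,"tz":0,"ax":0,"ay":0,"az":0,"grip":0.05}]}}

```text
t: 14.78
tcp_pos: [0.4302, -0.3432, 0.3672]
tcp_rot: [2.373, 2.058, 0.001]
wrist_force: [0.3, 0.7, 0.7]
opening: 0.05
```

```bash
python3 st.py side:sd7 scene:sc7; python3 - <<'E'
from h import *
v=(0.5447,-0.1069,-0.14208);c,n=np.cos(v[2]),np.sin(v[2])
W=lambda x,y,z:[v[0]+c*x-n*y,v[1]+n*x+c*y,z]
for nm in('side','scene'):
    p=capture(nm)
    for a,x,z in(('outer open',-.08,.27),('outer -5mm',-.08,.265),('inner shut',.08,.18)):print(nm,a,proj(p,[W(x,0,z)]).round(1))
    for q in('outer_handle','inner_handle'):print(q,[(np.round(d['uv'],1).tolist(),round(d['confidence'],2)) for d in find_in(p,q)[:2]])
E
```

```text
14.775 [ 0.4302 -0.3432  0.3672] [0.31 0.71 0.73] 0.04997087769868176 yaw y -8.112795963976406 z [ 0.001 -0.    -1.   ]
outer [ 0.4655 -0.0956  0.18  ] tool shift [ 2.502e-01 -1.000e-04  1.872e-01]
inner [ 0.6239 -0.1182  0.18  ] tool shift [0.2501 0.1599 0.1874]
side outer open [[409.3 123.6]]
side outer -5mm [[409.  126.2]]
side inner shut [[331.8 148. ]]
outer_handle [([410.3, 163.9], 0.93), ([350.7, 263.8], 0.39)]
inner_handle [([332.4, 152.6], 0.63)]
scene outer open [[198.4 208.4]]
scene outer -5mm [[199.5 209.4]]
scene inner shut [[297.  285.1]]
outer_handle [([207.7, 216.2], 0.81)]
inner_handle [([298.2, 291.0], 0.83)]
```

View pics/sd7.png

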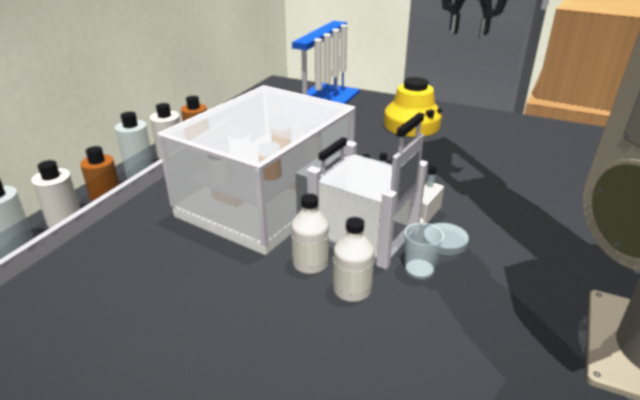

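View pics/sc7.png

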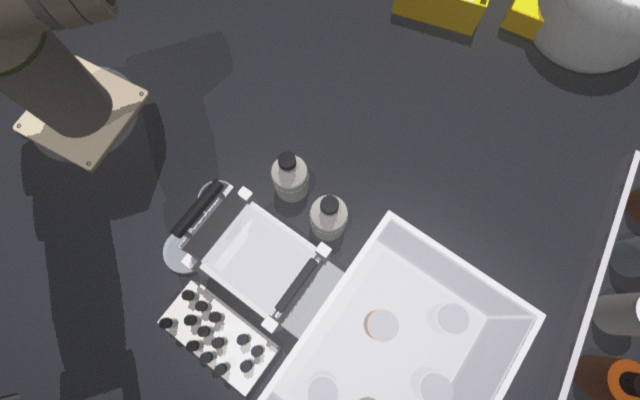

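```bash
python3 - <<'E'
from h import *
print(close_job(), read_state()['t'])
E
```

```text
the job is handed in; nothing more can be done
the job is handed in; nothing more can be done
```

The inner door is shut on its sill, the outer door stands fully open, and the job is handed in. It used about 15 s of the 45 s allowed.

- **Inner door:** I pressed its handle with closed fingers up to about 27 N. It held rigid with its top at 0.188 m, the shut height. A sideways force of about 14 N came with the press, but nothing slipped.
- **Outer door:** I then gripped its handle at mid-length and lifted. It stopped after about 90 mm of travel, where the pull jumped from 9 to 37 N with no further movement. I let go while still pulling slightly upward, then backed away.
- **Last checks:** I compared the final pictures by eye with the projected positions.
  - **Outer handle:** it sits at about (411,125) in the side view, against (409,124) predicted for fully open. One pixel is about 2 mm, so the pictures can't rule out a millimetre or two of settling.
  - **Inner door and the rest:** the inner handle was unchanged, the bottles, beaker, dish and rack looked undisturbed, and the arm touched nothing.
- **Disagreement:** the network put the outer handle lower, at (410,164). I take that to be the middle of door plus handle, because the bar itself shows at the open position.

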